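Hang up the drop guard of the hose crimper

ROBOT

A 6-joint arm with a two-finger parallel gripper is mounted at the origin on the work surface. World frame = base frame: x ahead of the robot, y to its left, z up, the work surface at z = 0. Lengths are in m, angles in degrees, forces in N, time in s.
With the tool pointing down it reaches from about 0.4 to 0.825 m from the base axis. Payload 7 kg.
Tool frame: the origin (TCP) lies between the finger pads; the fingertips stand 19 mm ahead of it and the grasp point (between the pads) is the TCP; z points along the fingers, y is the line along which they close (so a half turn about z gives the same grasp; the last joint's range is limited). The gripper opens to 88 mm and grips with 3 to 60 N. Pads are 19 mm wide; open, the fingers measure 130 mm over their backs; the gripper's body (78 mm by 193 mm) begins 47 mm behind the grasp point.
Start: joints at [81.996, 20.546, 0.682, 0, -70.136, -16.507], TCP at [0.28, 0.614, 0.246] pointing down, gripper open.
Joint ranges: [-176.03, 176.03], [-82.01, 121.73], [-58.28, 71.71], [-173.87, 95.51], [-174.79, -0.11], [-173.66, 173.66]. Speed limits (degrees/s): [136.94, 136.94, 172.46, 180, 180, 180].

INTERFACE

Orientations are given as [roll, pitch, yaw] about the fixed x, y, z axes, in that order (R = Rz(yaw) Ry(pitch) Rx(roll)).
In Python, from plant import get_obs, snapshot, close_job, spot_in, spot_point gives the robot as it stands.
- The arm moves only by the tool play_rows, never from a script. Its argument "plan" is a list of rows, each a list of 6 numbers: the shift along the tool's x, y, z in cm, then the turn, a rotation vector about the tool's x, y, z in degrees. A call has 1 to 20 rows; each row shifts and turns the commanded pose from where the row before left it, along the tool's axes as they then stand; what a row does not reach is not made up. A row lasts 1/12 s, in which the tool goes at most 41.7 mm and 7.16 degrees, less where a joint would pass 70% of its speed; a pose out of reach is approached as far as the arm can. A call is refused whole if a number of a shift passes 4.17 or a number of a turn 7.16, either way. A call with a gripper value outside its range is refused whole. "grip" is the finger opening in cm, from 0 to 8.76, set as the call begins (left out, the last holds). The fingers move at their own pace and stop on an object; the grip force is fixed at half the most. Time passes only in rows, so rows that do not move let the fingers close. It gives the time, the measured TCP pose, the force, the opening and the grip force at its end, in the units of the state.
- get_obs(): the state, without advancing time (a new reading comes with each control period).
- snapshot(name): name is "side" or "top"; returns a dict with "frame" (480x640x3 uint8, red, green, blue), "fx", "fy", "cx", "cy" (pixels), "position" and "attitude" of the camera in the world. Camera axes: x right, y down, z forward; pixel columns grow to the right and rows downward; lengths in m; the calibration is good to about 2 mm. A picture is of the moment at which its call begins. There is no depth.
- close_job(): hands the job in; it is judged then, once.
Trained networks look in the newest picture that a camera, given by its name, has taken for a name from the list of things; names that differ only in an ending like _2 or _b are one class to them, and where a whole thing is asked for, a point or a joint stands for the part that bears it (a point fixed in the world has none). Each returns a list of dicts, best first, with "score" (0 to 1); they miss things now and then, are a little off and sometimes report something else, mostly with a low value. They report only what shows in the picture. A call takes as long as a camera call.
- spot_in(camera, thing): "position" ([x, y, z] in m, in world coordinates, good to about 4 mm: the middle of the surface that is visible of it).
- spot_point(camera, thing): "position" ([x, y, z] in m, in world coordinates, good to about 4 mm: a listed point, or the origin of a listed thing).
The state is a dict: "clock": time; "joint_pos": joint angles; "qvel": joint speeds; "tau": joint torques, N m; "tool_pos": TCP position; "orientation": TCP orientation; "force": force on the tool from outside, world axes, zero at the start; "moment": the same for the moment, N m; "opening": finger opening in m; "gripper_force": force on a finger pad.
Only numpy, scipy, OpenCV 4.12 (cv2) and the standard library are available. Lean on these libraries where they do the work, as an engineer would, in place of code of your own. Each camera call takes 0.05 s, during which the arm holds its last target. There are 200 camera calls.

TASK

On the bench stand two blue machines, each with a drop guard on its front: a round-drum hose crimper and a square-framed press. The crimper's dies are to be changed: lift the crimper's guard by the black knob, shift it sideways to the catch post on the right (seen from the robot), and lower it so that its hooked bar hangs in the notch of the catch and the guard stays up by itself when let go. Leave the press guard down.

Things in the scene. Friction and masses are not known exactly. Their poses are not given: they have to be found in the camera images.
- crimp_grip (a point): Black knob on the guard of the round-drum machine (blue drum 170 mm across): upright cylinder 28 mm across, 36 high, under a cap 38 across, 8 thick. Point: mid-height of the cylinder, 223 mm over the bench when down; the rest of the machine stays below 200 mm. Axes: z up, x to the machine's back, y to its left seen from its front (robot side). The frame does not turn as the guard moves.
- crimp_catch (a point): Centre of the floor of the crimper's notch, fixed, 175 mm over the bench, axes as the knob's. Notch 26 mm wide along y, between a post (-y) and a lip (+y) 6 thick, 10 high. The guard's tab (6 mm thick in y) is 39 mm to the -y side of the knob point, its end 128 mm below it, 26 mm from the knob's bar. Hooked centrally, the knob point is 39 mm to +y and 128 mm above; 9 mm either way still hooks.
- crimp_lift (a joint): Height of the crimper's guard in m: 0 down, 0.080 hanging in the catch, 0.110 upper stop. Lift 0.095 to 0.105 to carry the tab over the lip. Knob, bar, tab and panel move as one, about 0.6 kg; let go unhooked, it falls. At any height it also shifts 0 to 40 mm towards -y against about 0.5 N; it starts within 6 mm of the +y stop, the knob point 65 to 71 mm to the +y side of the notch centre.
- press_lift (a joint): Height in m of the guard of the other machine, the square-framed press, which has an equal guard, knob and catch: 0 down. It is to stay down.

How it is judged (in metres and radians):
On the way:
1. the crimper's guard has been lifted above the catch (value of joint crimp_lift above 0.086 m), for 0.1 s.
At the end, for the whole second after the job is handed in: The crimper's guard hangs still in its catch (lift 80 mm, 6 mm either way, knob less than 54 mm to the +y side of the notch centre) with nobody holding it, and the press guard is down (under 10 mm) (value of joint crimp_lift between 0.074 and 0.086 m and velocity of joint crimp_lift between -0.01 and 0.01 m/s and y of crimp_grip in the frame of crimp_catch below 0.054 m and value of joint press_lift below 0.01 m); the robot touches nothing.
It fails at once if the press guard was lifted more than 20 mm (value of joint press_lift above 0.02 m).
It also fails if it takes over 38 s, if anything falls off the work surface, if the arm or the gripper's body presses on something with over 40 N, if the wrist force passes 120 N, or if a joint passes its speed limit or range.

## Working session

There is one attempt and no reset: what is moved stays moved. The work goes in short steps, Python scripts to look and compute and a tool call to move; the robot and the scene stay as the last step left them, time stands still between calls to the robot, and variables do not carry over. Pictures are saved under pics/ and viewed, at most 10 in all, crops included, and the job is handed in when it is done.

Besides the shell and the picture viewer there is one more tool, called after ">>>" as name([rows], argument=value, ...), one row to a line, values as JSON. play_rows: Moves the arm, as the interface text tells. Its arguments: {"type":"object","properties":{"plan":{"type":"array","items":{"type":"array","items":{"type":"number"}}},"grip":{"type":"number"}},"required":["plan"]}

```bash
mkdir -p pics
python3 - <<'E'
from plant import *
import cv2
o=get_obs();print(o['clock'],o['tool_pos'],o['orientation'],o['opening'])
for c in("side","top"):
    s=snapshot(c);cv2.imwrite(f"pics/{c}0.png",s["frame"][:,:,::-1]);print(c,s["position"],s["attitude"],s["fx"])
    for t in("crimp_grip","crimp_catch","press_lift","crimp_lift"):
        print(t,[(d["position"],d["score"]) for d in spot_point(c,t)] if 'lift' not in t else [(d["position"],d["score"]) for d in spot_in(c,t)])
E
```

```text
0.0 [0.27987381 0.61373544 0.2446301 ] [ 1.79906763e+02 -7.43855225e-03 -2.45179614e+01] 0.08764314982730695
side [ 0.37318906 -0.70071786  0.72333679] [-130.96531593   -0.29310759  -15.38645305] 434.4249888207844
crimp_grip [([0.5396, -0.2433, 0.2246], 0.93)]
crimp_catch [([0.5357, -0.3125, 0.177], 0.76)]
press_lift [([0.5523, 0.2705, 0.2138], 0.76)]
crimp_lift [([0.5437, -0.2547, 0.1499], 0.85), ([0.5561, 0.2696, 0.2143], 0.46)]
top [ 0.39342228 -0.05093034  1.09538478] [-169.46028856   -0.7176393   -91.37374769] 516.6392967533251
crimp_grip [([0.5447, -0.2474, 0.224], 0.94)]
crimp_catch [([0.5327, -0.3168, 0.1701], 0.6)]
press_lift [([0.5569, 0.2758, 0.1307], 0.58)]
crimp_lift [([0.5491, -0.2306, 0.1177], 0.95)]
```

View pics/side0.png

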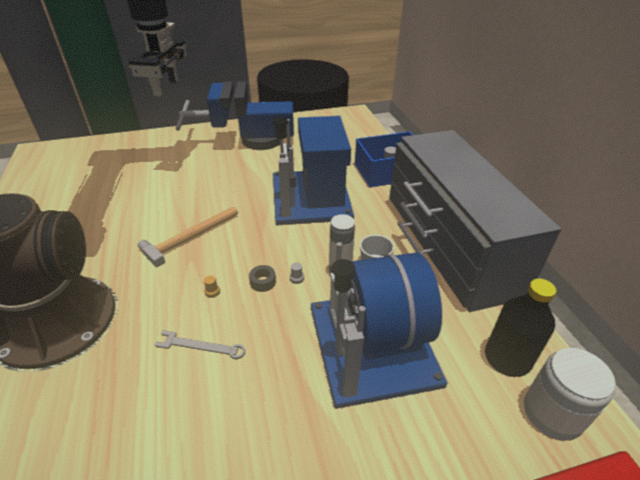

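View pics/top0.png

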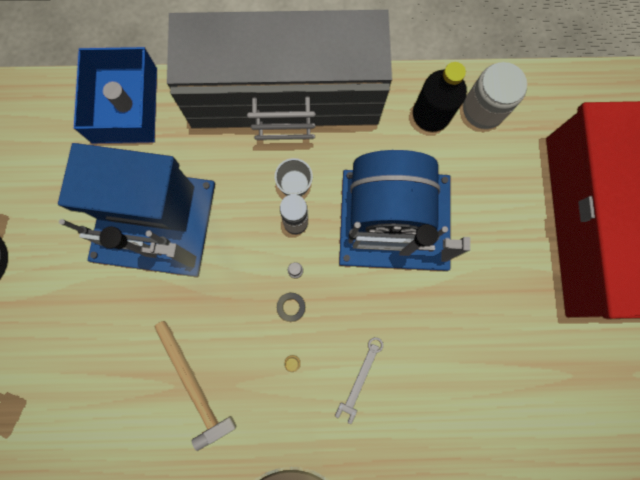

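The crimper is the round drum at the right of the top view: knob at about (427,236), catch at (457,245), base front edge from (341,267) to (452,269). The press is at the left with its knob at (111,238). The network positions agree with this. Next I refine the knob position and the machine's yaw.

```bash
cat > h.py <<'E'
import numpy as np
from scipy.spatial.transform import Rotation as R
def ray(s,u,v,z):
    d=R.from_euler('xyz',s["attitude"],degrees=True).apply([(u-s["cx"])/s["fx"],(v-s["cy"])/s["fy"],1]);p=np.array(s["position"]);return p+d*(z-p[2])/d[2]
E
python3 - <<'E'
from plant import *
from h import *
import cv2
T=snapshot("top");S=snapshot("side")
for n,s,uv in(("t",T,(427,235)),("s",S,(344,270))): print(n,ray(s,*uv,0.249).round(4))
for z in(0.0,.015):
  for uv in((341,267),(452,270),(345,170),(450,173)): print(z,uv,ray(T,*uv,z).round(3))
K=[];C=[]
for i in range(4):
  for c in("top","side"):
    snapshot(c);k=spot_point(c,"crimp_grip");q=spot_point(c,"crimp_catch")
    if k:K.append(k[0]["position"])
    if q:C.append(q[0]["position"])
print(np.round(K,4),np.round(C,4),np.median(K,0),np.median(C,0))
a=cv2.resize(T["frame"][140:290,320:490],None,fx=4,fy=4,interpolation=3);cv2.imwrite("pics/c1.png",a[:,:,::-1])
E
```

```text
t [ 0.5403 -0.2452  0.249 ]
s [ 0.5394 -0.2516  0.249 ]
0.0 (341, 267) [ 0.518 -0.114  0.   ]
0.0 (452, 270) [ 0.507 -0.351  0.   ]
0.0 (345, 170) [ 0.733 -0.13   0.   ]
0.0 (450, 173) [ 0.721 -0.362  0.   ]
0.015 (341, 267) [ 0.517 -0.114  0.015]
0.015 (452, 270) [ 0.505 -0.347  0.015]
0.015 (345, 170) [ 0.728 -0.129  0.015]
0.015 (450, 173) [ 0.717 -0.358  0.015]
[[ 0.5426 -0.2455  0.2245]
 [ 0.54   -0.2463  0.224 ]
 [ 0.5404 -0.247   0.2278]
 [ 0.5433 -0.246   0.2219]
 [ 0.5426 -0.2442  0.223 ]
 [ 0.5376 -0.2463  0.2209]
 [ 0.5431 -0.2488  0.2254]
 [ 0.5446 -0.2452  0.2239]] [[ 0.5361 -0.3132  0.1698]
 [ 0.5382 -0.3112  0.1751]
 [ 0.5352 -0.3129  0.1701]
 [ 0.5386 -0.3131  0.174 ]
 [ 0.5358 -0.313   0.1714]
 [ 0.5366 -0.3109  0.1768]
 [ 0.5355 -0.3107  0.1692]
 [ 0.5349 -0.3117  0.1748]] [ 0.5426  -0.24615  0.22395] [ 0.53595 -0.3123   0.1727 ]
```

View pics/c1.png

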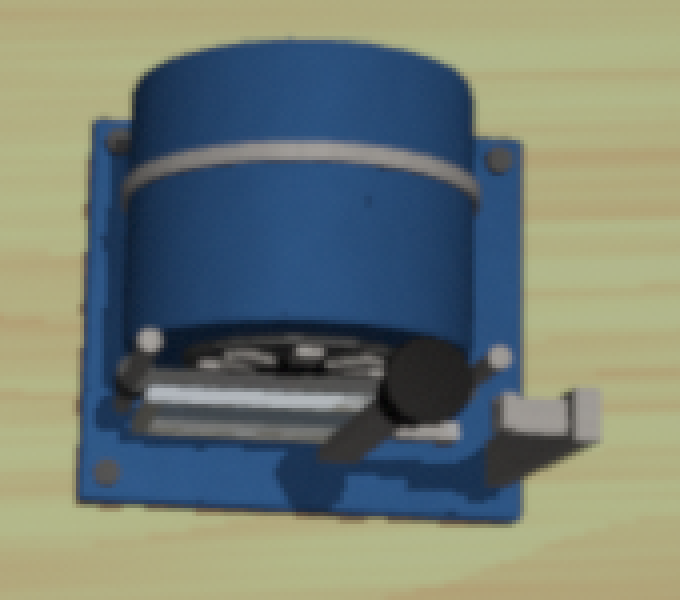

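The crop shows the knob at crop (428,382) and the notch between the lip at (503,410) and the post at (585,410). The machine's yaw is about -4°, and the knob is at about (0.541, -0.246) with the notch 66 mm to its -y side. Both match the given sizes. Moving now.

>>> play_rows([
  [0, 0, -3, 0, 0, -6.8],
  [0, 0, -3, 0, 0, -6.8],
  [0, 0, -3, 0, 0, -6.8],
  [1.15, 3, 0, 0, 0, 0],
  [1.15, 3, 0, 0, 0, 0],
  [1.15, 3, 0, 0, 0, 0],
  [1.15, 3, 0, 0, 0, 0],
  [1.15, 3, 0, 0, 0, 0],
  [1.15, 3, 0, 0, 0, 0],
  [1.15, 3, 0, 0, 0, 0],
  [1.15, 3, 0, 0, 0, 0],
  [1.15, 3, 0, 0, 0, 0],
  [1.15, 3, 0, 0, 0, 0],
  [1.15, 3, 0, 0, 0, 0],
  [1.15, 3, 0, 0, 0, 0],
  [1.15, 3, 0, 0, 0, 0],
  [1.15, 3, 0, 0, 0, 0],
  [1.15, 3, 0, 0, 0, 0],
  [0, 0, 0, 0, 0, 0],
], grip=8.76)

```text
clock: 3.38
tool_pos: [0.4203, 0.149, 0.3361]
orientation: [180.0, -0.0, -4.3]
force: [0.3, 0.6, 0.2]
opening: 0.0877
gripper_force: 0.0
```

>>> play_rows([
  [1.15, 2.96, 0, 0, 0, 0],
  [1.15, 2.96, 0, 0, 0, 0],
  [1.15, 2.96, 0, 0, 0, 0],
  [1.15, 2.96, 0, 0, 0, 0],
  [1.15, 2.96, 0, 0, 0, 0],
  [1.15, 2.96, 0, 0, 0, 0],
  [1.15, 2.96, 0, 0, 0, 0],
  [1.15, 2.96, 0, 0, 0, 0],
  [1.15, 2.96, 0, 0, 0, 0],
  [1.15, 2.96, 0, 0, 0, 0],
  [1.15, 2.96, 0, 0, 0, 0],
  [1.15, 2.96, 0, 0, 0, 0],
  [1.15, 2.96, 0, 0, 0, 0],
  [0, 0, 0, 0, 0, 0],
  [0, 0, 0, 0, 0, 0],
])

```text
clock: 4.63
tool_pos: [0.5414, -0.2429, 0.3346]
orientation: [-180.0, 0.1, -4.3]
force: [0.5, 1.1, -0.2]
opening: 0.0877
gripper_force: 0.0
```

Run:
```python
from plant import *
import cv2
o=get_obs();print(o['clock'],o['tool_pos'],o['orientation'])
s=snapshot("side");cv2.imwrite("pics/s2.png",s["frame"][:,:,::-1])
print(spot_point("side","crimp_grip"))
```

```text
4.6333 [ 0.54143696 -0.24287709  0.33458193] [-1.79992823e+02  9.04700257e-02 -4.26372696e+00]
[{'position': [0.5445, -0.2448, 0.2226], 'score': 0.7}]
```

View pics/s2.png

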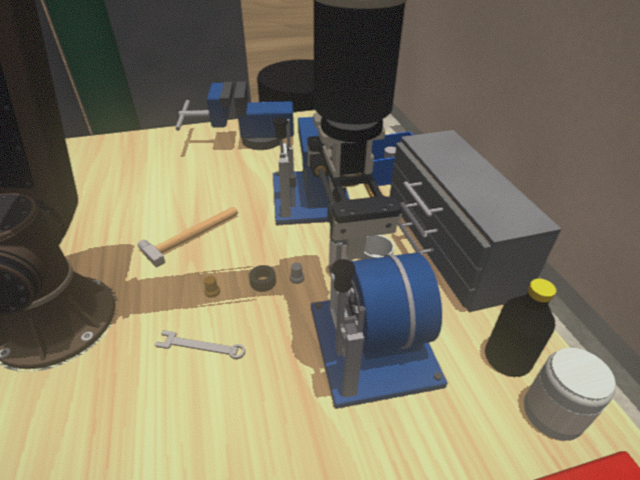

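The gripper stands above the crimper knob at (343,272), with nothing in the way. Descend and grasp.

>>> play_rows([
  [0, 0.15, 2, 0, 0, 0],
  [0, 0.15, 2, 0, 0, 0],
  [0, 0, 2, 0, 0, 0],
  [0, 0, 2, 0, 0, 0],
  [0, 0, 1.5, 0, 0, 0],
  [0, 0, 1, 0, 0, 0],
  [0, 0, 0.7, 0, 0, 0],
  [0, 0, 0, 0, 0, 0],
  [0, 0, 0, 0, 0, 0],
])

```text
clock: 5.48
tool_pos: [0.5415, -0.2443, 0.2242]
orientation: [180.0, -0.0, -4.1]
force: [1.2, 0.6, 0.5]
opening: 0.0877
gripper_force: 0.0
```

>>> play_rows([
  [0, 0, 0, 0, 0, 0],
  [0, 0, 0, 0, 0, 0],
  [0, 0, 0, 0, 0, 0],
  [0, 0, 0, 0, 0, 0],
  [0, 0, 0, 0, 0, 0],
  [0, 0, 0, 0, 0, 0],
  [0, 0, 0, 0, 0, 0],
  [0, 0, 0, 0, 0, 0],
  [0, 0, 0, 0, 0, 0],
  [0, 0, 0, 0, 0, 0],
  [0, 0, 0, 0, 0, 0],
  [0, 0, 0, 0, 0, 0],
], grip=1.5)

```text
clock: 6.48
tool_pos: [0.5411, -0.2446, 0.2236]
orientation: [180.0, 0.0, -4.1]
force: [-0.2, -0.7, -0.6]
opening: 0.0368
gripper_force: 30.0
```

Run:
```python
from plant import *
import cv2
s=snapshot("side");cv2.imwrite("pics/s3.png",cv2.resize(s["frame"][190:340,270:450],None,fx=4,fy=4,interpolation=3)[:,:,::-1])
print(spot_point("side","crimp_grip"))
```

```text
[]
```

View pics/s3.png

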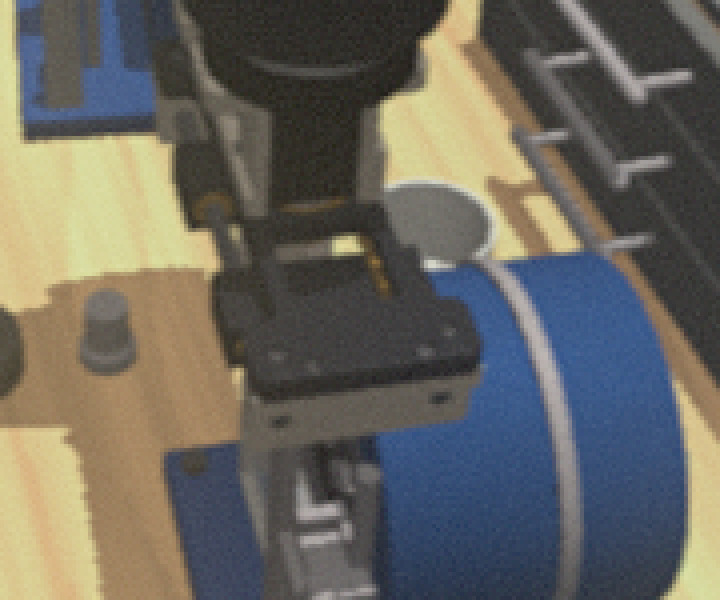

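The crop shows the near finger covering the knob at about (300,470), with the fingers around it. The 37 mm opening means the pads hold the cap (38 mm). Test lift.

>>> play_rows([
  [0, 0, -0.4, 0, 0, 0],
  [0, 0, -0.6, 0, 0, 0],
  [0, 0, -1, 0, 0, 0],
  [0, 0, 0, 0, 0, 0],
  [0, 0, 0, 0, 0, 0],
  [0, 0, 0, 0, 0, 0],
])

```text
clock: 7.08
tool_pos: [0.5411, -0.2446, 0.2437]
orientation: [-180.0, -0.0, -4.1]
force: [1.7, -0.7, -3.9]
opening: 0.0369
gripper_force: 30.0
```

Run:
```python
from plant import *
import cv2
s=snapshot("side");cv2.imwrite("pics/s4.png",cv2.resize(s["frame"][210:410,290:450],None,fx=3,fy=3,interpolation=3)[:,:,::-1])
o=get_obs();print(o['force'],o['opening'],o['tool_pos'])
```

```text
[ 2.04637228 -0.90615337 -4.55188094] 0.0364371236444753 [ 0.54112577 -0.24456513  0.2435144 ]
```

View pics/s4.png

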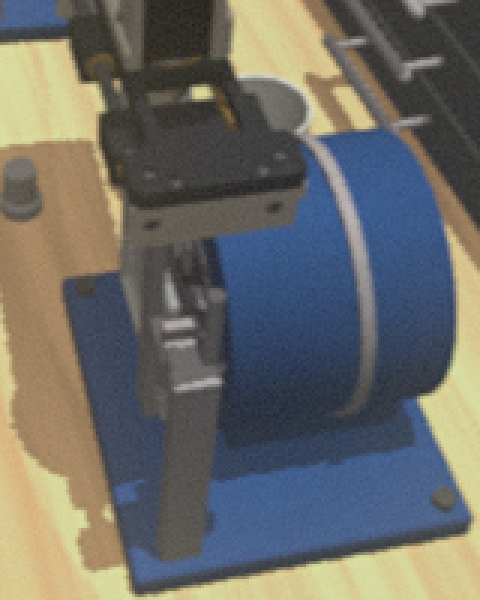

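Force -4 to -5 N, and the guard panel at crop (150,360) has risen behind the catch at (190,370), so it is being carried. Continue to a lift of about 100 mm.

>>> play_rows([
  [0, 0, -0.5, 0, 0, 0],
  [0, 0, -1, 0, 0, 0],
  [0, 0, -1, 0, 0, 0],
  [0, 0, -1, 0, 0, 0],
  [0, 0, -1, 0, 0, 0],
  [0, 0, -1, 0, 0, 0],
  [0, 0, -1, 0, 0, 0],
  [0, 0, -1, 0, 0, 0],
  [0, 0, -0.5, 0, 0, 0],
  [0, 0, 0, 0, 0, 0],
  [0, 0, 0, 0, 0, 0],
  [0, 0, 0, 0, 0, 0],
])

```text
clock: 8.13
tool_pos: [0.5411, -0.2447, 0.3233]
orientation: [180.0, 0.0, -4.1]
force: [2.0, -0.6, -3.9]
opening: 0.0368
gripper_force: 30.0
```

Run:
```python
from plant import *
import cv2
s=snapshot("side");cv2.imwrite("pics/s5.png",cv2.resize(s["frame"][190:410,270:450],None,fx=2.7,fy=2.7,interpolation=3)[:,:,::-1])
o=get_obs();print(o['force'],o['opening'],o['tool_pos'])
for c in("side","top"):
    snapshot(c);print([(d["position"],d["score"]) for d in spot_point(c,"crimp_grip")],[(d["position"],d["score"]) for d in spot_point(c,"crimp_catch")])
```

```text
[ 0.91639155 -0.75347267 -3.79697482] 0.03639699684040327 [ 0.54106287 -0.24465817  0.32311719]
[] [([0.5356, -0.3132, 0.1728], 0.76)]
[([0.5435, -0.2452, 0.325], 0.68)] [([0.5379, -0.3131, 0.1704], 0.65)]
```

View pics/s5.png

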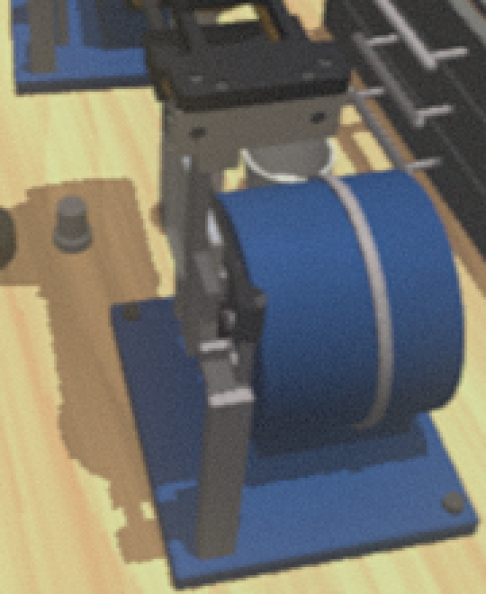

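Knob at z 0.325, so the lift is about 100 mm, with the tab near crop (210,270) above the catch at (225,370). Shift 28 mm towards -y.

>>> play_rows([
  [0, 0.3, 0, 0, 0, 0],
  [0, 0.5, 0, 0, 0, 0],
  [0, 0.5, 0, 0, 0, 0],
  [0, 0.5, 0, 0, 0, 0],
  [0, 0.5, 0, 0, 0, 0],
  [0, 0.3, 0, 0, 0, 0],
  [0, 0.2, 0, 0, 0, 0],
  [0, 0, 0, 0, 0, 0],
  [0, 0, 0, 0, 0, 0],
  [0, 0, 0, 0, 0, 0],
])

```text
clock: 9.32
tool_pos: [0.5391, -0.2726, 0.3236]
orientation: [180.0, 0.0, -4.1]
force: [1.0, -1.9, -4.9]
opening: 0.0367
gripper_force: 30.0
```

Run:
```python
from plant import *
import cv2
s=snapshot("side");cv2.imwrite("pics/s6.png",cv2.resize(s["frame"][190:410,270:450],None,fx=2.7,fy=2.7,interpolation=3)[:,:,::-1])
o=get_obs();print(o['force'],o['opening'],o['tool_pos'])
for c in("side","top"):
  for i in range(2):
    snapshot(c);print([(d["position"],d["score"]) for d in spot_point(c,"crimp_grip")],[(d["position"],d["score"]) for d in spot_point(c,"crimp_catch")])
```

```text
[ 1.64942543 -0.67755116 -5.51024865] 0.03687230939989176 [ 0.53909865 -0.27251141  0.32358268]
[([0.5385, -0.2721, 0.3259], 0.57)] [([0.5362, -0.3108, 0.172], 0.56)]
[([0.5397, -0.2746, 0.3258], 0.81)] [([0.5372, -0.313, 0.1731], 0.62)]
[] [([0.5331, -0.3156, 0.17], 0.73)]
[] [([0.5359, -0.3118, 0.1694], 0.77)]
```

View pics/s6.png

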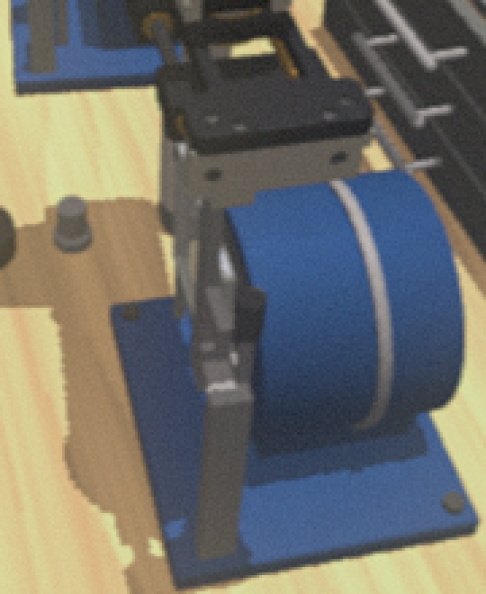

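The knob is 40 mm to +y of the notch centre, and the tab at crop (215,340) is over the notch at (220,370). Lower gently.

>>> play_rows([
  [0, 0, 0.3, 0, 0, 0],
  [0, 0, 0.3, 0, 0, 0],
  [0, 0, 0.3, 0, 0, 0],
  [0, 0, 0.3, 0, 0, 0],
  [0, 0, 0.3, 0, 0, 0],
  [0, 0, 0.2, 0, 0, 0],
  [0, 0, 0.1, 0, 0, 0],
  [0, 0, 0, 0, 0, 0],
  [0, 0, 0, 0, 0, 0],
  [0, 0, 0, 0, 0, 0],
])

```text
clock: 10.8
tool_pos: [0.5391, -0.2725, 0.3055]
orientation: [-180.0, 0.0, -4.1]
force: [0.4, -0.9, -5.3]
opening: 0.0366
gripper_force: 30.0
```

>>> play_rows([
  [0, 0, 0.1, 0, 0, 0],
  [0, 0, 0.1, 0, 0, 0],
  [0, 0, 0, 0, 0, 0],
  [0, 0, 0, 0, 0, 0],
])

```text
clock: 11.13
tool_pos: [0.5392, -0.2725, 0.3037]
orientation: [180.0, -0.0, -4.1]
force: [0.5, 0.4, -3.7]
opening: 0.037
gripper_force: 30.0
```

>>> play_rows([
  [0, 0, 0.1, 0, 0, 0],
  [0, 0, 0.1, 0, 0, 0],
  [0, 0, 0, 0, 0, 0],
  [0, 0, 0, 0, 0, 0],
  [0, 0, 0, 0, 0, 0],
])

```text
clock: 11.55
tool_pos: [0.5393, -0.2726, 0.3034]
orientation: [180.0, -0.1, -4.1]
force: [-2.2, 3.1, 5.6]
opening: 0.0368
gripper_force: 30.0
```

Seated: the TCP has come down to 79.8 mm above the grasp height and the force has reversed. Release and retreat upward.

>>> play_rows([
  [0, 0, -0.1, 0, 0, 0],
  [0, 0, 0, 0, 0, 0],
  [0, 0, 0, 0, 0, 0],
  [0, 0, 0, 0, 0, 0],
  [0, 0, 0, 0, 0, 0],
  [0, 0, 0, 0, 0, 0],
  [0, 0, 0, 0, 0, 0],
  [0, 0, 0, 0, 0, 0],
  [0, 0, 0, 0, 0, 0],
  [0, 0, 0, 0, 0, 0],
], grip=8.76)

```text
clock: 12.38
tool_pos: [0.5392, -0.2725, 0.3025]
orientation: [-180.0, 0.0, -4.1]
force: [0.5, -0.5, -0.1]
opening: 0.0873
gripper_force: 0.0
```

>>> play_rows([
  [0, 0, -0.5, 0, 0, 0],
  [0, 0, -1, 0, 0, 0],
  [0, 0, -1.5, 0, 0, 0],
  [0, 0, -2, 0, 0, 0],
  [0, 0, -2, 0, 0, 0],
  [0, 0, -2, 0, 0, 0],
  [0, 0, -1, 0, 0, 0],
  [0, 0, 0, 0, 0, 0],
  [0, 0, 0, 0, 0, 0],
  [0, 0, 0, 0, 0, 0],
])

```text
clock: 13.22
tool_pos: [0.5389, -0.2723, 0.4016]
orientation: [-180.0, 0.1, -4.1]
force: [-0.5, 0.0, 0.1]
opening: 0.0875
gripper_force: 0.0
```

Run:
```python
from plant import *
import cv2
o=get_obs();print(o['clock'],o['force'],o['opening'],o['tool_pos'])
s=snapshot("side");cv2.imwrite("pics/s7.png",s["frame"][:,:,::-1])
for c in("side","top"):
  for i in range(2):
    snapshot(c);print([(d["position"],d["score"]) for d in spot_point(c,"crimp_grip")])
```

```text
13.2167 [-0.48783429  0.00919982  0.1276518 ] 0.08753667118796754 [ 0.53885921 -0.27227914  0.40157734]
[([0.541, -0.2713, 0.3061], 0.81)]
[([0.5406, -0.2732, 0.3062], 0.95)]
[([0.5377, -0.2738, 0.3021], 0.92)]
[([0.5393, -0.2735, 0.3051], 0.56)]
```

View pics/s7.png

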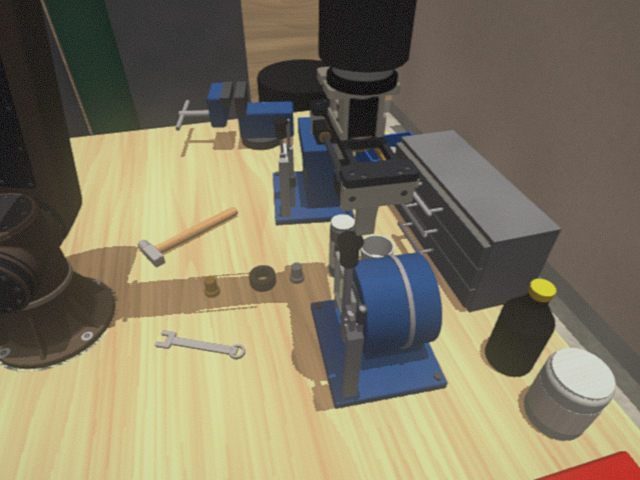

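The guard stays up by itself: the knob is at (350,245), z about 0.304, and 39 mm to +y of the notch. The gripper is clear above it, and the press guard at (285,165) is still down. Handing in.

```bash
python3 -c "
from plant import *
print(close_job())"
```

```text
the job is handed in; nothing more can be done
None
```

The crimper's guard hangs in its catch at about 80 mm lift with the gripper clear, the press guard was never touched, and the job is handed in at about 13.5 s; no verdict came back.

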